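Put the cutting wheels away by size

TASK

Put the four stone cutting wheels away by size: the smallest wheel into the smallest wooden tray, the next into the next, up to the largest wheel into the largest tray, each lying flat on the tray's floor with its shank up. Set them down gently, for dropped stone chips, and leave the crystal tumbler and bowl standing where they are.

Things in the scene. Friction and masses are not known exactly. Their poses are not given: they have to be found in the camera images.
- wheel_40: Loose grey stone cutting wheel, the smallest of four: a flat disc 40 mm in diameter and 22 mm thick lying on its face, a steel nut 30 mm across on it up to 27 mm, then a plain round steel shank 18 mm in diameter standing straight up on the axis from 27 to 75 mm above the underside (grip it by this). Origin: centre of the underside; z up along the shank.
- wheel_56: Loose grey stone cutting wheel, the second smallest of four: a flat disc 56 mm in diameter and 22 mm thick lying on its face, a steel nut 30 mm across on it up to 27 mm, then a plain round steel shank 18 mm in diameter standing straight up on the axis from 27 to 75 mm above the underside (grip it by this). Origin: centre of the underside; z up along the shank.
- wheel_72: Loose grey stone cutting wheel, the second largest of four: a flat disc 72 mm in diameter and 22 mm thick lying on its face, a steel nut 30 mm across on it up to 27 mm, then a plain round steel shank 18 mm in diameter standing straight up on the axis from 27 to 75 mm above the underside (grip it by this). Origin: centre of the underside; z up along the shank.
- wheel_88: Loose grey stone cutting wheel, the largest of four: a flat disc 88 mm in diameter and 22 mm thick lying on its face, a steel nut 30 mm across on it up to 27 mm, then a plain round steel shank 18 mm in diameter standing straight up on the axis from 27 to 75 mm above the underside (grip it by this). Origin: centre of the underside; z up along the shank.
- tray_60: Fixed square wooden tray, the smallest of four, open on top: inside 60 x 60 mm, walls 6 mm thick (outside 72 mm square), floor top 6 mm and rim 16 mm above the table. Belongs to the 40 mm wheel. Origin: centre of the underside, on the table; x and y along its sides.
- tray_76: Fixed square wooden tray, the second smallest of four, open on top: inside 76 x 76 mm, walls 6 mm thick (outside 88 mm square), floor top 6 mm and rim 16 mm above the table. Belongs to the 56 mm wheel. Origin: centre of the underside, on the table; x and y along its sides.
- tray_92: Fixed square wooden tray, the second largest of four, open on top: inside 92 x 92 mm, walls 6 mm thick (outside 104 mm square), floor top 6 mm and rim 16 mm above the table. Belongs to the 72 mm wheel. Origin: centre of the underside, on the table; x and y along its sides.
- tray_108: Fixed square wooden tray, the largest of four, open on top: inside 108 x 108 mm, walls 6 mm thick (outside 120 mm square), floor top 6 mm and rim 16 mm above the table. Belongs to the 88 mm wheel. Origin: centre of the underside, on the table; x and y along its sides.
- tumbler: Loose clear crystal tumbler, 76 mm in diameter and 85 mm tall, standing among the wheels; a bystander. Origin: centre of the underside; z up.
- bowl: Loose clear crystal bowl, 92 mm in diameter and 55 mm tall, standing among the wheels; a bystander. Origin: centre of the underside; z up.
Mind the look-alikes: they are no part of the job. What is shaped like the tray_76 but orange is not meant. Leave any pink look-alike of the wheel_88 alone.

How it is judged:
By the outcome, as a careful person would: the job done as asked, in the order asked, and still so for the second after the job is handed in, with the robot touching nothing.
It also fails if it takes over 102 s, if anything falls off the work surface, if the arm or the gripper's body presses on something with over 40 N, if the wrist force passes 120 N, or if a joint passes its speed limit or range.

ROBOT

A 6-joint arm with a two-finger parallel gripper is mounted at the origin on the work surface. World frame = base frame: x ahead of the robot, y to its left, z up, the work surface at z = 0. Lengths are in m, angles in rad, forces in N, time in s.
With the tool pointing down it reaches from about 0.3 to 0.875 m from the base axis. Payload 6.4 kg.
Tool frame: the origin (TCP) lies at the very end of the fingers, on their centre line; the grasp point (between the pads) lies 19 mm behind it; z points along the fingers, y is the direction in which the jaws open and shut (so a half turn about z gives the same grasp; the last joint's range is limited). The gripper opens to 85 mm and grips with 20 to 120 N. Pads are 22 mm wide; open, the fingers measure 114 mm over their backs; the gripper's body (76 mm by 85 mm) begins 54 mm behind the grasp point. The pads swing forward as they close: fully open they stand 13 mm farther back than shut.
Start: joints at [-1.513, 0.181, 1.607, -0, 1.354, -0.206], TCP at [0.15, -0.555, 0.231] pointing down, gripper open.
Joint ranges: [-2.99, 2.99], [-0.89, 2.07], [0.3, 2.58], [-1.14, 4.28], [0, 2.63], [-3.12, 3.12]. Speed limits (rad/s): [2.57, 2.57, 3.01, 3.14, 3.14, 3.14].

INTERFACE

Orientations are given as a unit quaternion [w, x, y, z].
In Python, from bench import * gives the robot as it stands.
- The arm moves only by the tool arm_command, never from a script. Its argument "motion" is text: rows parted by semicolons, each of 7 numbers parted by spaces: the shift along the tool's x, y, z in units of 0.2 m (1.0 is 0.2 m), then the turn, a rotation vector about the tool's x, y, z in units of 60 degrees (1.0 is 60 degrees), then the opening, from 0 (shut) to 1 (fully open). In form: tx ty tz ax ay az grip; .... A call has 1 to 10 rows; each row shifts and turns the pose as measured when the row begins, along the tool's axes as they then stand; what a row does not reach is not made up. A row lasts 1/12 s, in which the tool goes at most 41.7 mm and 7.16 degrees, less where a joint would pass 70% of its speed; a pose out of reach is approached as far as the arm can. A call with a number of a shift or a turn outside -1 to 1 is refused whole. A call with a gripper value outside its range is refused whole. The fingers move at their own pace and stop on an object; the grip force is fixed at half the most. Time passes only in rows, so rows that do not move let the fingers close. It gives the time, the measured TCP pose, the force and the opening at its end, in the units of the state.
- get_obs(): the state, without advancing time (a new reading comes with each control period).
- camera(name): name is "scene" or "top"; returns a dict with "img" (384x512x3 uint8, red, green, blue), "intrinsics" (3x3 intrinsics, pixels), "pose" (4x4, takes a point from camera to world coordinates). Camera axes: x right, y down, z forward; pixel columns grow to the right and rows downward; lengths in m; the calibration is good to about 2 mm. A picture is of the moment at which its call begins. There is no depth.
- hand_in(): hands the job in, once; it reports no verdict.
Trained networks look in the newest picture that a camera, given by its name, has taken for a name from the list of things; names that differ only in an ending like _2 or _b are one class to them, and where a whole thing is asked for, a point or a joint stands for the part that bears it (a point fixed in the world has none). Each returns a list of dicts, best first, with "conf" (0 to 1); they miss things now and then, are a little off and sometimes report something else, mostly with a low value. They report only what shows in the picture. A call takes as long as a camera call. They do not tell look-alikes from the thing itself.
- search_frame(camera, target): "box" ([left, top, right, bottom] in pixels, round what is visible of it).
The state is a dict: "time_s": time; "q": joint angles; "dq": joint speeds; "joint_efforts": joint torques, N m; "eef_pos": TCP position; "eef_rot": TCP orientation; "wrist_force": force on the tool from outside, world axes, zero at the start; "torque": the same for the moment, N m; "opening": opening from 0.0 (shut) to 1.0 (fully open).
Only numpy, scipy, OpenCV 4.12 (cv2) and the standard library are available. Lean on these libraries where they do the work, as an engineer would, in place of code of your own. Each camera call takes 0.05 s, during which the arm holds its last target.

## Working session

There is one attempt and no reset: what is moved stays moved. The work goes in short steps, Python scripts to look and compute and a tool call to move; the robot and the scene stay as the last step left them, time stands still between calls to the robot, and variables do not carry over. Pictures are saved under pics/ and viewed, and the job is handed in when it is done.

Besides the shell and the picture viewer there is one more tool, called after "Call:" as a command line: name --argument value ..., lists and objects as JSON in quotes. arm_command: Moves the arm, as the interface text tells. Shifts and turns lie within -1 to 1; 1 stands for 0.2 m of shift or 60 degrees of turn. Its arguments: {"type":"object","properties":{"motion":{"type":"string"}},"required":["motion"]}

```bash
mkdir -p pics; ls; python3 - <<'E'
from bench import *
import cv2,numpy as np
for n in ["scene","top"]:
    c=camera(n); cv2.imwrite(f"pics/{n}0.png",cv2.cvtColor(c["img"],cv2.COLOR_RGB2BGR))
    np.savez(f"{n}0.npz",**c)
    print(n,np.round(c["intrinsics"],1).tolist(),np.round(c["pose"],3).tolist())
    for t in ["wheel_40","wheel_56","wheel_72","wheel_88","tray_60","tray_76","tray_92","tray_108","tumbler","bowl"]:
        print(t,[(np.round(d["box"]).astype(int).tolist(),round(d["conf"],2)) for d in search_frame(n,t)])
o=get_obs();print({k:(np.round(v,3).tolist()) for k,v in o.items()})
E
```

```text
pics
scene [[418.2, 0.0, 253.5], [0.0, 418.2, 194.7], [0.0, 0.0, 1.0]] [[-0.781, 0.467, -0.415, 0.978], [0.625, 0.583, -0.519, 0.651], [0.0, -0.664, -0.747, 0.974], [0.0, 0.0, 0.0, 1.0]]
wheel_40 [([258, 197, 282, 228], 0.97), ([333, 249, 363, 276], 0.77), ([370, 223, 401, 249], 0.71), ([236, 174, 252, 197], 0.58), ([206, 119, 219, 138], 0.5)]
wheel_56 [([258, 197, 282, 228], 0.97), ([333, 249, 363, 276], 0.77), ([370, 223, 401, 249], 0.71), ([236, 174, 252, 197], 0.58), ([206, 119, 219, 138], 0.5)]
wheel_72 [([258, 197, 282, 228], 0.97), ([333, 249, 363, 276], 0.77), ([370, 223, 401, 249], 0.71), ([236, 174, 252, 197], 0.58), ([206, 119, 219, 138], 0.5)]
wheel_88 [([258, 197, 282, 228], 0.97), ([333, 249, 363, 276], 0.77), ([370, 223, 401, 249], 0.71), ([236, 174, 252, 197], 0.58), ([206, 119, 219, 138], 0.5)]
tray_60 [([315, 198, 358, 230], 0.93), ([141, 187, 189, 231], 0.85), ([152, 138, 193, 170], 0.61), ([293, 305, 333, 340], 0.6)]
tray_76 [([315, 198, 358, 230], 0.93), ([141, 187, 189, 231], 0.85), ([152, 138, 193, 170], 0.61), ([293, 305, 333, 340], 0.6)]
tray_92 [([315, 198, 
[... 1379 characters left out ...]
60], 0.91), ([170, 86, 214, 133], 0.84), ([290, 80, 336, 132], 0.82), ([152, 234, 197, 282], 0.71), ([359, 139, 412, 179], 0.63)]
tray_108 [([84, 132, 119, 160], 0.91), ([170, 86, 214, 133], 0.84), ([290, 80, 336, 132], 0.82), ([152, 234, 197, 282], 0.71), ([359, 139, 412, 179], 0.63)]
tumbler [([320, 182, 360, 215], 0.56)]
bowl [([143, 182, 182, 219], 0.56)]
{'time_s': 1.1, 'q': [-1.513, 0.181, 1.607, -0.0, 1.354, -0.206], 'dq': [0.001, -0.0, 0.001, 0.001, 0.001, 0.0], 'joint_efforts': [0.003, -44.485, -35.168, -0.0, 0.001, 0.0], 'eef_pos': [0.15, -0.555, 0.231], 'eef_rot': [-0.0, 0.991, 0.131, -0.0], 'wrist_force': [-0.538, 0.522, 0.031], 'torque': [0.044, -0.023, 0.001], 'opening': 0.998}
```

View pictures.

View pics/top0.png

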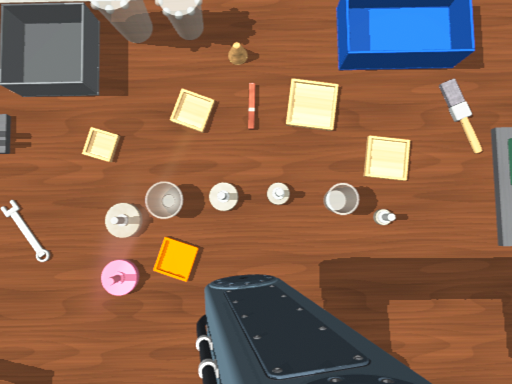

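View pics/scene0.png

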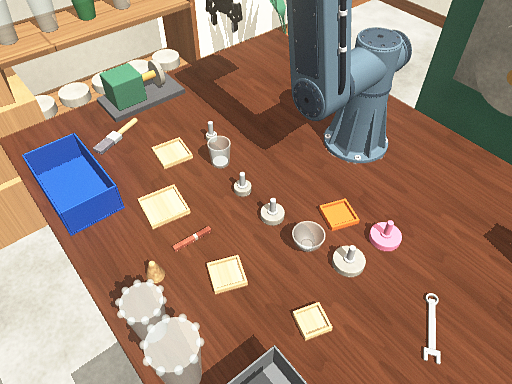

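```bash
python3 - <<'E'
import cv2
a=cv2.imread("pics/top0.png")[60:320,60:260]; cv2.imwrite("pics/top0a.png",cv2.resize(a,None,fx=2.3,fy=2.3,interpolation=2))
a=cv2.imread("pics/top0.png")[60:320,240:440]; cv2.imwrite("pics/top0b.png",cv2.resize(a,None,fx=2.3,fy=2.3,interpolation=2))
a=cv2.imread("pics/scene0.png")[100:350,120:420]; cv2.imwrite("pics/scene0a.png",cv2.resize(a,None,fx=2.4,fy=2.4,interpolation=2))
E
```

```text
(no output)
```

View pics/top0a.png

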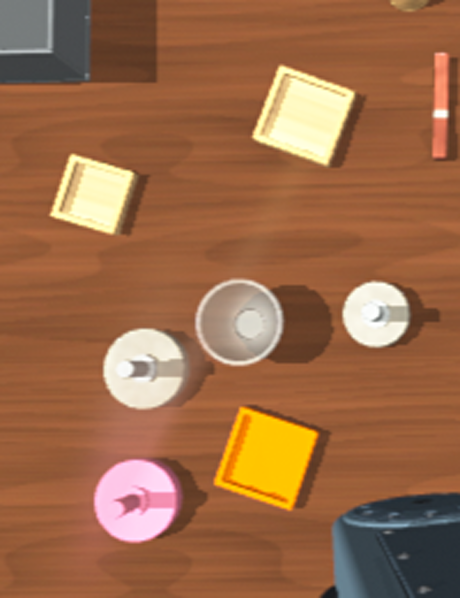

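View pics/top0b.png

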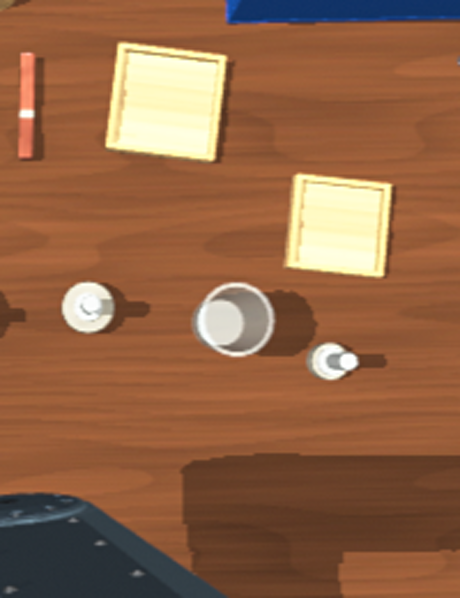

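View pics/scene0a.png

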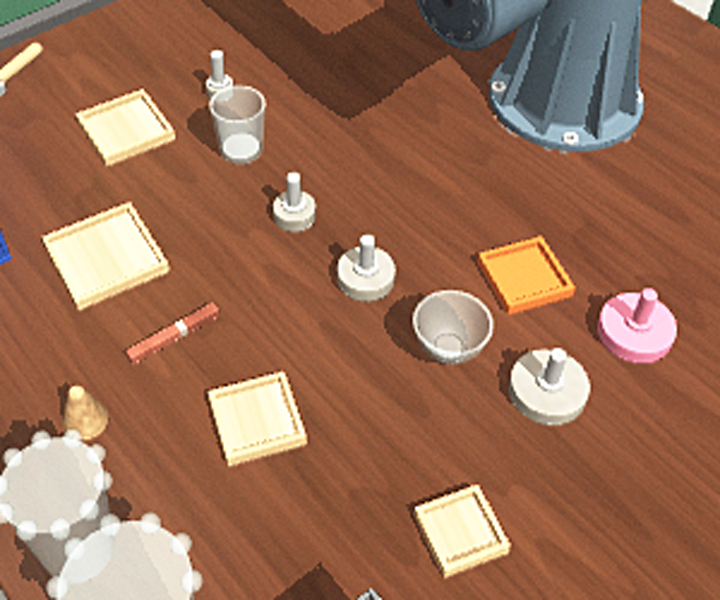

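```bash
cat > fit.py <<'E'
import cv2,numpy as np
from scipy.optimize import minimize
def load(n): return dict(np.load(n))
def proj(c,P):
    P=np.atleast_2d(P);T=np.linalg.inv(c["pose"]);q=P@T[:3,:3].T+T[:3,3];q=q@c["intrinsics"].T;return q[:,:2]/q[:,2:]
def ray(c,uv,z):
    d=c["pose"][:3,:3]@np.linalg.inv(c["intrinsics"])@np.array([*uv,1.]);o=c["pose"][:3,3];return (o+d*(z-o[2])/d[2])
S=8
def hullmask(shape,polys,off):
    m=np.zeros((shape[0]*S,shape[1]*S),np.uint8)
    for p in polys:
        h=cv2.convexHull(((p-off+0.5)*S).astype(np.float32)).astype(np.int32);cv2.fillConvexPoly(m,h,255)
    return cv2.resize(m,(shape[1],shape[0]),interpolation=cv2.INTER_AREA)/255.
t=np.linspace(0,2*np.pi,40,endpoint=False)
def ring(r,z): return np.c_[r*np.cos(t),r*np.sin(t),0*t+z]
def wheel(D): return [np.r_[ring(D/2,0),ring(D/2,.022)],np.r_[ring(.015,.022),ring(.015,.027)],np.r_[ring(.009,.027),ring(.009,.075)]]
def tray(W):
    a=W/2*np.array([[1,1],[1,-1],[-1,-1],[-1,1]]);return [np.r_[np.c_[a,np.zeros(4)],np.c_[a,np.full(4,.016)]]]
def R(y): c,s=np.cos(y),np.sin(y);return np.array([[c,-s,0],[s,c,0],[0,0,1]])
def fit(parts,views,p0,free):
    # views: list of (cam,mask float full,box)
    def cost(v):
        p=np.array(p0,float);p[free]+=v*np.array([.01,.01,.01,.2])[free]
        e=0
        for c,m,b in views:
            off=np.array(b[:2]);sub=m[b[1]:b[3],b[0]:b[2]]
            e+=np.abs(hullmask(sub.shape,[proj(c,q@R(p[3]).T+p[:3]) for q in parts],off)-sub).sum()/max(sub.sum(),1)
        return e
    n=len(free);sim=np.r_[np.zeros((1,n)),np.eye(n)]
    r=minimize(cost,np.zeros(n),method="Nelder-Mead",options=dict(initial_simplex=sim,xatol=.01,fatol=1e-4))
    p=np.array(p0,float);p[free]+=r.x*np.array([.01,.01,.01,.2])[free];return p,r.fun
def masks(img):
    h=cv2.cvtColor(img,cv2.COLOR_RGB2HSV).astype(int);H,s,v=h[...,0],h[...,1],h[...,2]
    return ((s<55)&(v>120)).astype(float),((H>15)&(H<35)&(s>50)&(s<175)&(v>130)).astype(float)
E
python3 - <<'E'
from fit import *
cs={n:load(n+"0.npz") for n in ["top","scene"]}
M={n:masks(cs[n]["img"]) for n in cs}
for n in cs:
    cv2.imwrite(f"pics/m_{n}.png",np.hstack([m*255 for m in M[n]])[:, :].astype(np.uint8))
W={88:(123,220),72:(223,197),56:(279,194),40:(383,217)}
T={60:(101,145),76:(193,110),108:(313,104),92:(388,158)}
def box(c,p,r):
    q=np.round(proj(c,[p])[0]).astype(int);return [q[0]-r,q[1]-r,q[0]+r,q[1]+r]
for k,uv in W.items():
    p=ray(cs["top"],uv,.022);p0=[p[0],p[1],0,0]
    parts=wheel(k/1000)
    for nn in (["top"],["scene"],["top","scene"]):
        vs=[(cs[n],M[n][0],box(cs[n],[p[0],p[1],.03],22)) for n in nn]
        r,e=fit(parts,vs,p0,[0,1] if len(nn)<2 else [0,1,2]);print("wheel",k,nn,np.round(r,4),round(e,3))
for k,uv in T.items():
    p=ray(cs["top"],uv,.016);p0=[p[0],p[1],0,-.2]
    parts=tray(k/1000+.012)
    for nn in (["top"],["scene"],["top","scene"]):
        vs=[(cs[n],M[n][1],box(cs[n],[p[0],p[1],.01],34)) for n in nn]
        r,e=min([fit(parts,vs,p0[:3]+[y],[0,1,3] if len(nn)<2 else [0,1,2,3]) for y in(-.4,0,.4)],key=lambda x:x[1]);print("tray",k,nn,np.round(r,4),round(e,3))
E
```

```text
wheel 88 ['top'] [0.3939 0.329  0.     0.    ] 0.133
wheel 88 ['scene'] [0.3912 0.3289 0.     0.    ] 0.144
wheel 88 ['top', 'scene'] [0.3926 0.3298 0.     0.    ] 0.283
wheel 72 ['top'] [0.4477 0.0739 0.     0.    ] 0.05
wheel 72 ['scene'] [0.4455 0.075  0.     0.    ] 0.173
wheel 72 ['top', 'scene'] [ 0.4471  0.0743 -0.001   0.    ] 0.238
wheel 56 ['top'] [ 0.4526 -0.064   0.      0.    ] 0.064
wheel 56 ['scene'] [ 0.4508 -0.0638  0.      0.    ] 0.345
wheel 56 ['top', 'scene'] [ 0.4518 -0.064  -0.0008  0.    ] 0.421
wheel 40 ['top'] [ 0.3882 -0.3285  0.      0.    ] 0.103
wheel 40 ['scene'] [ 0.3891 -0.3201  0.      0.    ] 0.649
wheel 40 ['top', 'scene'] [ 0.3873 -0.3289 -0.0035  0.    ] 0.824
tray 60 ['top'] [ 0.5888  0.3893  0.     -0.2985] 0.188
tray 60 ['scene'] [ 0.5854  0.3899  0.     -0.3287] 2.133
tray 60 ['top', 'scene'] [5.8660e-01 3.8970e-01 7.0000e-04 1.2585e+00] 2.379
tray 76 ['top'] [ 0.6736  0.1529  0.     -0.3626] 0.288
tray 76 ['scene'] [0.6703 0.1543 0.     1.1957] 2.018
tray 76 ['top', 'scene'] [ 6.717e-01  1.538e-01  6.000e-04 -3.804e-01] 2.37
tray 108 ['top'] [ 0.6828 -0.1585  0.     -0.1556] 0.704
tray 108 ['scene'] [ 0.6793 -0.156   0.     -0.1559] 2.801
tray 108 ['top', 'scene'] [ 0.6832 -0.158  -0.0016 -0.1517] 3.574
tray 92 ['top'] [ 0.5387 -0.3465  0.     -0.1348] 0.545
tray 92 ['scene'] [ 0.5356 -0.3438  0.     -0.1332] 1.896
tray 92 ['top', 'scene'] [ 0.5386 -0.3474 -0.0028 -0.1361] 2.503
```

View pics/m_top.png

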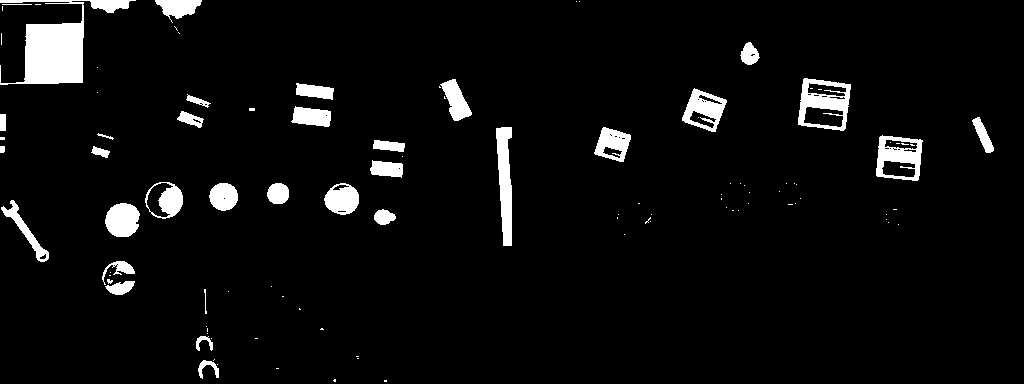

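View pics/m_scene.png

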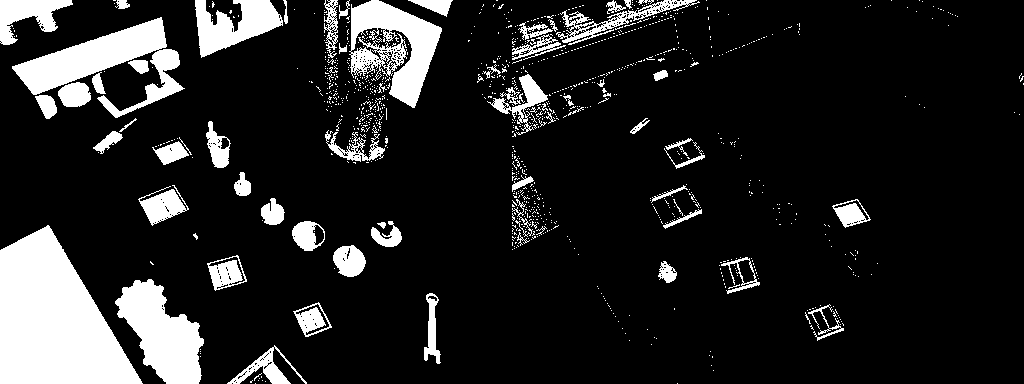

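```bash
python3 - <<'E'
from fit import *
cs={n:load(n+"0.npz") for n in ["top","scene"]}
M={n:np.maximum(*masks(cs[n]["img"])) for n in cs}
M={n:cv2.morphologyEx(M[n],cv2.MORPH_CLOSE,np.ones((3,3))) for n in M}
T={60:(.588,.389),76:(.672,.153),108:(.682,-.158),92:(.538,-.346)}
def box(c,p,r):
    q=np.round(proj(c,[p])[0]).astype(int);return [q[0]-r,q[1]-r,q[0]+r,q[1]+r]
for k,p in T.items():
    parts=tray(k/1000+.012)
    for nn in (["top"],["scene"],["top","scene"]):
        vs=[(cs[n],M[n],box(cs[n],[p[0],p[1],.01],int(17+k*.12))) for n in nn]
        r,e=min([fit(parts,vs,[*p,0,y],[0,1,3] if len(nn)<2 else [0,1,2,3]) for y in(-.4,-.1)],key=lambda x:x[1]);print("tray",k,nn,np.round(r,4),round(e,3))
print("bowl",ray(cs["top"],(163.5,200.5),.055)); print("tumbler",ray(cs["top"],(344,198.5),.085))
E
```

```text
tray 60 ['top'] [ 0.5889  0.3893  0.     -0.3007] 0.039
tray 60 ['scene'] [ 0.5855  0.3898  0.     -0.3107] 0.043
tray 60 ['top', 'scene'] [ 0.5871  0.3895  0.0016 -0.3043] 0.117
tray 76 ['top'] [ 0.6737  0.1528  0.     -0.3634] 0.03
tray 76 ['scene'] [ 0.6702  0.1539  0.     -0.3725] 0.032
tray 76 ['top', 'scene'] [ 0.6719  0.1536  0.0013 -0.3719] 0.102
tray 108 ['top'] [ 0.6831 -0.1587  0.     -0.1516] 0.035
tray 108 ['scene'] [ 0.6795 -0.1562  0.     -0.1562] 0.031
tray 108 ['top', 'scene'] [ 0.6814 -0.1567  0.0016 -0.1471] 0.1
tray 92 ['top'] [ 0.5387 -0.3463  0.     -0.1376] 0.028
tray 92 ['scene'] [ 0.5357 -0.3441  0.     -0.1433] 0.04
tray 92 ['top', 'scene'] [ 0.5374 -0.3449  0.0006 -0.1392] 0.106
bowl [0.43795583 0.21529356 0.055     ]
tumbler [ 0.43267365 -0.21478418  0.085     ]
```

Call:
arm_command --motion "0 0 0 0 0 0.1 0.5; 0 0 0 0 0 0.1 0.5; 0 0 0 0 0 0.05 0.5"

```text
time_s: 1.35
eef_pos: [0.1499, -0.5551, 0.2313]
eef_rot: [-0.0, 1.0, -0.004, 0.0]
wrist_force: [0.3, -0.1, -0.0]
opening: 0.605
```

Call:
arm_command --motion ".149 -.1416 0 0 0 0 .5;.149 -.1416 0 0 0 0 .5;.149 -.1416 0 0 0 0 .5;.149 -.1416 0 0 0 0 .5;.149 -.1416 0 0 0 0 .5;.149 -.1416 0 0 0 0 .5;.149 -.1416 0 0 0 0 .5;.149 -.1416 0 0 0 0 .5;0 0 0 0 0 0 .5"

```text
time_s: 2.1
eef_pos: [0.3952, -0.3278, 0.2312]
eef_rot: [0.002, 1.0, -0.011, 0.001]
wrist_force: [-0.5, 0.7, 0.0]
opening: 0.501
```

Call:
arm_command --motion "-.033 .003 0.15 0 0 0 .5;0 0 .2 0 0 0 .5;0 0 .2 0 0 0 .5; 0 0 0 0 0 0 .5"

```text
time_s: 2.43
eef_pos: [0.3937, -0.3288, 0.1225]
eef_rot: [0.006, 1.0, -0.006, 0.004]
wrist_force: [-1.0, 2.8, -0.8]
opening: 0.499
```

```bash
cat > snap.py <<'E'
import sys
from bench import *
import cv2,numpy as np
from fit import *
def snap(tag,x,y,r=40):
    o=[]
    for n in ["top","scene"]:
        c=camera(n);np.savez(f"{n}{tag}.npz",**c)
        u=np.round(proj(c,[[x,y,.05]])[0]).astype(int)
        a=c["img"][max(u[1]-r,0):u[1]+r,max(u[0]-r,0):u[0]+r]
        o.append(cv2.resize(a,(400,400),interpolation=cv2.INTER_CUBIC))
    cv2.imwrite(f"pics/{tag}.png",cv2.cvtColor(np.hstack(o),cv2.COLOR_RGB2BGR))
    s=get_obs();print(s["time_s"],np.round(s["eef_pos"],4),np.round(s["eef_rot"],3),np.round(s["wrist_force"],1),s["opening"])
snap(sys.argv[1],float(sys.argv[2]),float(sys.argv[3]))
E
python3 snap.py a1 .3885 -.3285
```

```text
2.5333 [ 0.3963 -0.3325  0.1291] [ 0.01   1.    -0.006  0.007] [ 0.8  0.2 -0.2] 0.5003549201962584
```

View pics/a1.png

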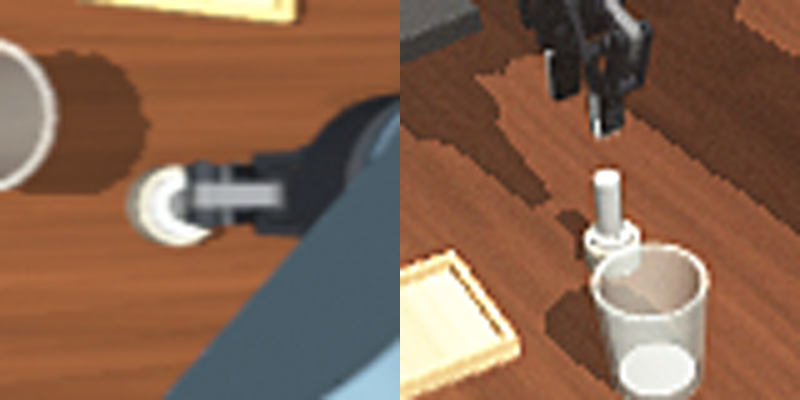

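```bash
cat > go.py <<'E'
import sys
from bench import *
import numpy as np
from scipy.spatial.transform import Rotation as Ro
g=np.array([float(a) for a in sys.argv[1:4]])
s=get_obs();w,x,y,z=s["eef_rot"];R=Ro.from_quat([x,y,z,w])
d=R.inv().apply(g-s["eef_pos"])/.2
rv=(R.inv()*Ro.from_quat([1,0,0,0])).as_rotvec()/np.radians(60)
print(round(s["time_s"],2),"pos",np.round(s["eef_pos"],4),"shift",np.round(d,3),"turn",np.round(rv,4),"rows",round(np.linalg.norm(d)*200/40,1),"F",np.round(s["wrist_force"],1),"op",round(s["opening"],2),"q",np.round(s["q"],2))
E
python3 go.py .3885 -.3285 .12
```

```text
2.53 pos [ 0.3963 -0.3325  0.1291] shift [-0.04  -0.02   0.044] turn [ 0.0192 -0.0137 -0.0111] rows 0.3 F [ 0.8  0.2 -0.2] op 0.5 q [-0.93  0.16  1.86 -0.    1.1   0.66]
```

Call:
arm_command --motion "-.04 -.02 .04 .019 -.014 -.011 .5;0 0 0 0 0 0 .5;0 0 0 0 0 0 .5"

```text
time_s: 2.78
eef_pos: [0.3899, -0.3325, 0.1271]
eef_rot: [0.003, 1.0, 0.0, 0.002]
wrist_force: [-0.2, 0.7, 0.1]
opening: 0.503
```

```bash
python3 go.py .3885 -.3285 .036
```

```text
2.78 pos [ 0.3899 -0.3325  0.1271] shift [-0.009 -0.023  0.455] turn [ 0.0061 -0.0038  0.0003] rows 2.3 F [-0.2  0.7  0.1] op 0.5 q [-0.94  0.16  1.86 -0.    1.12  0.63]
```

Call:
arm_command --motion "-.009 -.023 .08 .006 -.004 0 .5;-.005 -.015 .08 .003 -.002 0 .5;0 -.01 .08 0 0 0 .5;0 0 .08 0 0 0 .5"

```text
time_s: 3.12
eef_pos: [0.3922, -0.3314, 0.0729]
eef_rot: [0.007, 1.0, -0.001, 0.005]
wrist_force: [0.7, -0.6, 0.1]
opening: 0.502
```

```bash
python3 go.py .3885 -.3285 .036
```

```text
3.12 pos [ 0.3922 -0.3314  0.0729] shift [-0.02  -0.017  0.184] turn [ 0.0137 -0.0102 -0.0014] rows 0.9 F [ 0.7 -0.6  0.1] op 0.5 q [-0.93  0.24  1.89 -0.    0.99  0.64]
```

Call:
arm_command --motion "-.02 -.02 .06 .014 -.01 0 .5;-.02 -.015 .06 .01 -.007 0 .5;-.015 -.01 .05 .005 -.004 0 .5;-.01 -.01 .02 .005 -.003 0 .5;-.005 -.005 .01 0 0 0 .5"

```text
time_s: 3.53
eef_pos: [0.378, -0.3209, 0.0327]
eef_rot: [-0.01, 1.0, -0.001, -0.007]
wrist_force: [-0.6, 0.2, -0.2]
opening: 0.503
```

```bash
python3 go.py .3885 -.3285 .036
```

```text
3.53 pos [ 0.378  -0.3209  0.0327] shift [ 0.052  0.037 -0.018] turn [-0.02    0.0136 -0.0022] rows 0.3 F [-0.6  0.2 -0.2] op 0.5 q [-0.94  0.31  1.92  0.    0.95  0.63]
```

Call:
arm_command --motion ".03 .02 -.01 -.012 .008 0 .5;.02 .015 -.005 -.006 .004 0 .5; 0 0 0 0 0 0 .5"

```text
time_s: 3.78
eef_pos: [0.3888, -0.3289, 0.036]
eef_rot: [-0.0, 1.0, -0.001, -0.0]
wrist_force: [-0.3, -0.5, -0.1]
opening: 0.497
```

```bash
python3 go.py .3885 -.3285 .036
```

```text
3.78 pos [ 0.3888 -0.3289  0.036 ] shift [-0.001 -0.002 -0.   ] turn [-0.0002  0.0003 -0.0028] rows 0.0 F [-0.3 -0.5 -0.1] op 0.5 q [-0.94  0.31  1.9  -0.    0.93  0.64]
```

Excellent, on target. Close.

Call:
arm_command --motion "0 0 0 0 0 0 0;0 0 0 0 0 0 0;0 0 0 0 0 0 0;0 0 0 0 0 0 0;0 0 0 0 0 0 0;0 0 0 0 0 0 0"

```text
time_s: 4.28
eef_pos: [0.3901, -0.3297, 0.0376]
eef_rot: [0.001, 1.0, -0.001, 0.001]
wrist_force: [0.3, 0.1, -1.0]
opening: 0.191
```

```bash
python3 snap.py a2 .3885 -.3285;python3 go.py .3885 -.3285 .036
```

```text
4.3833 [ 0.3901 -0.3297  0.0376] [ 0.001  1.    -0.001  0.001] [ 0.6  0.4 -0.4] 0.19702947303813198
4.38 pos [ 0.3901 -0.3297  0.0376] shift [-0.008 -0.006  0.008] turn [ 0.0021 -0.0016 -0.002 ] rows 0.1 F [ 0.6  0.4 -0.4] op 0.2 q [-0.93  0.31  1.9   0.    0.93  0.64]
```

View pics/a2.png

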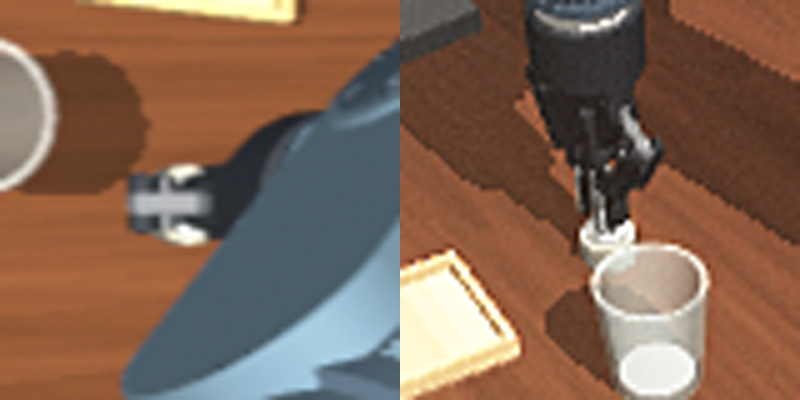

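Call:
arm_command --motion "0 0 -.08 0 0 0 0;0 0 -.15 0 0 0 0;0 0 -.2 0 0 0 0;0 0 -.2 0 0 0 0;0 0 -.15 0 0 0 0;0 0 -.08 0 0 0 0"

```text
time_s: 4.88
eef_pos: [0.3862, -0.325, 0.2096]
eef_rot: [-0.006, 1.0, -0.001, -0.004]
wrist_force: [0.4, -0.4, -1.0]
opening: 0.193
```

```bash
python3 go.py .587 .3895 .2
```

```text
4.88 pos [ 0.3862 -0.325   0.2096] shift [ 0.995 -3.575  0.08 ] turn [-0.0109  0.0081 -0.0026] rows 18.6 F [ 0.4 -0.4 -1. ] op 0.19 q [-0.94  0.05  1.79 -0.    1.31  0.64]
```

Call:
arm_command --motion ".025 -.09 0 -.005 .004 0 0;.05 -.18 0 -.003 .002 0 0;.05 -.18 0 0 0 0 0;.05 -.18 0 0 0 0 0;.05 -.18 0 0 0 0 0;.05 -.18 0 0 0 0 0;.05 -.18 0 0 0 0 0;.05 -.18 0 0 0 0 0;.05 -.18 0 0 0 0 0;.05 -.18 0 0 0 0 0"

```text
time_s: 5.72
eef_pos: [0.4874, 0.0197, 0.2162]
eef_rot: [0.007, 1.0, -0.009, 0.005]
wrist_force: [1.2, 1.0, -0.6]
opening: 0.193
```

```bash
python3 go.py .587 .3895 .2
```

```text
5.72 pos [0.4874 0.0197 0.2162] shift [ 0.465 -1.859  0.062] turn [ 0.0125 -0.0103 -0.0167] rows 9.6 F [ 1.2  1.  -0.6] op 0.19 q [-0.2  -0.01  1.84 -0.01  1.29  1.4 ]
```

Call:
arm_command --motion ".048 -.19 .02 .003 -.002 -.005 0;.048 -.19 .02 .003 -.002 -.005 0;.048 -.19 .02 0 0 -.004 0;.048 -.19 .01 0 0 0 0;.048 -.19 0 0 0 0 0;.048 -.19 0 0 0 0 0;.048 -.19 0 0 0 0 0;.048 -.19 0 0 0 0 0;.035 -.15 0 0 0 0 0;.02 -.08 0 0 0 0 0"

```text
time_s: 6.55
eef_pos: [0.5764, 0.3921, 0.1967]
eef_rot: [0.004, 1.0, 0.001, 0.003]
wrist_force: [-0.3, -0.1, -0.8]
opening: 0.191
```

```bash
python3 go.py .587 .3895 .1
```

```text
6.55 pos [0.5764 0.3921 0.1967] shift [0.05  0.009 0.484] turn [ 0.007  -0.0053  0.0017] rows 2.4 F [-0.3 -0.1 -0.8] op 0.19 q [ 0.43  0.47  1.3  -0.01  1.37  2.  ]
```

Call:
arm_command --motion ".02 .005 .08 .003 -.002 0 0;.02 0 .12 .002 -.002 0 0;.01 0 .12 0 0 0 0;0 0 .1 0 0 0 0;0 0 .05 0 0 0 0;0 0 0.02 0 0 0 0"

```text
time_s: 7.05
eef_pos: [0.5865, 0.3946, 0.0917]
eef_rot: [0.001, 1.0, 0.004, 0.001]
wrist_force: [0.4, -0.1, -0.9]
opening: 0.2
```

```bash
python3 go.py .587 .3895 .044
```

```text
7.05 pos [0.5865 0.3946 0.0917] shift [0.002 0.025 0.239] turn [ 0.0013 -0.0012  0.0079] rows 1.2 F [ 0.4 -0.1 -0.9] op 0.2 q [ 0.43  0.6   1.34 -0.    1.2   1.99]
```

Call:
arm_command --motion "0 .015 .04 0 0 .003 0;0 .01 .05 0 0 .003 0;0 0 .04 0 0 0 0;0 0 .03 0 0 0 0;0 0 .02 0 0 0 0;0 0 0.01 0 0 0 0"

```text
time_s: 7.55
eef_pos: [0.5877, 0.3872, 0.0516]
eef_rot: [0.001, 1.0, -0.0, 0.001]
wrist_force: [0.1, -0.2, -1.3]
opening: 0.196
```

```bash
python3 go.py .587 .3895 .044;python3 snap.py a3 .587 .3895
```

```text
7.55 pos [0.5877 0.3872 0.0516] shift [-0.004 -0.012  0.038] turn [ 0.0011 -0.0024 -0.0008] rows 0.2 F [ 0.1 -0.2 -1.3] op 0.2 q [ 0.42  0.64  1.36 -0.    1.14  1.99]
7.65 [0.5877 0.3873 0.0518] [ 0.001  1.    -0.     0.001] [ 0.2  0.3 -1.2] 0.20005815552108272
```

View pics/a3.png

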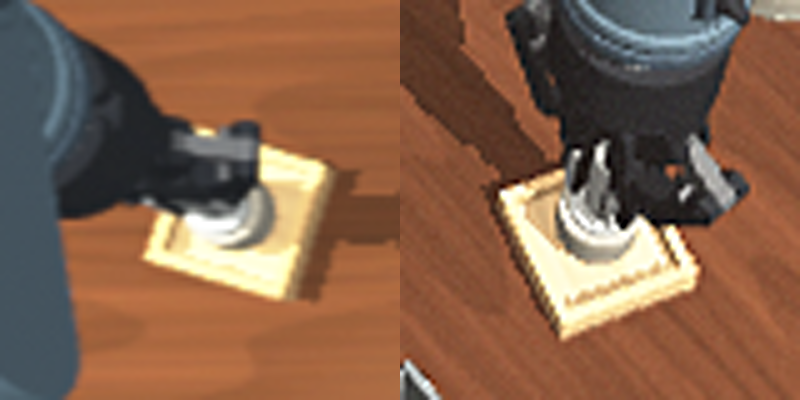

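Call:
arm_command --motion "0 -.006 .012 0 0 0 0;0 -.004 .012 0 0 0 0;0 0 .01 0 0 0 0;0 0 .008 0 0 0 0"

```text
time_s: 7.98
eef_pos: [0.5892, 0.3907, 0.0454]
eef_rot: [-0.0, 1.0, -0.0, 0.003]
wrist_force: [-0.5, 0.4, -0.5]
opening: 0.191
```

```bash
python3 go.py .587 .3895 .0436
```

```text
7.98 pos [0.5892 0.3907 0.0454] shift [-0.011  0.006  0.009] turn [-0.0007 -0.0062 -0.0001] rows 0.1 F [-0.5  0.4 -0.5] op 0.19 q [ 0.42  0.65  1.36 -0.    1.12  1.99]
```

Call:
arm_command --motion "-.004 .002 .006 0 -.003 0 0;0 0 .006 0 0 0 0;0 0 .005 0 0 0 0"

```text
time_s: 8.23
eef_pos: [0.5886, 0.3906, 0.0424]
eef_rot: [-0.0, 1.0, 0.0, 0.002]
wrist_force: [-3.6, -1.5, 8.2]
opening: 0.197
```

```bash
python3 go.py .587 .3895 .0436
```

```text
8.23 pos [0.5886 0.3906 0.0424] shift [-0.008  0.005 -0.006] turn [-0.0009 -0.0034  0.0003] rows 0.1 F [-3.6 -1.5  8.2] op 0.2 q [ 0.42  0.66  1.36 -0.    1.12  1.99]
```

Call:
arm_command --motion "0 0 0 0 0 0 .5;0 0 0 0 0 0 .5;0 0 0 0 0 0 .5;0 0 0 0 0 0 .5;0 0 0 0 0 0 .5;0 0 -.05 0 0 0 .5;0 0 -.1 0 0 0 .5;0 0 -.2 0 0 0 .5;0 0 -.2 0 0 0 .5;0 0 -.1 0 0 0 .5"

```text
time_s: 9.07
eef_pos: [0.584, 0.3883, 0.1709]
eef_rot: [0.002, 1.0, -0.0, -0.005]
wrist_force: [1.2, 0.6, 0.5]
opening: 0.499
```

```bash
python3 go.py .4518 -.064 .18;python3 snap.py a4 .587 .3895
```

```text
9.07 pos [0.584  0.3883 0.1709] shift [-0.661  2.262 -0.028] turn [ 0.0047  0.0091 -0.0001] rows 11.8 F [1.2 0.6 0.5] op 0.5 q [ 0.42  0.51  1.3  -0.    1.34  1.99]
9.1667 [0.5856 0.3891 0.1727] [ 0.001  1.    -0.    -0.002] [-0.4  0.3  0.1] 0.5034927421615317
```

View pics/a4.png

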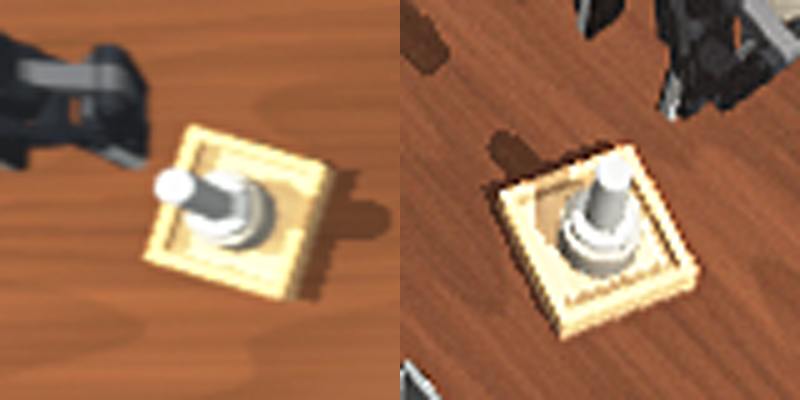

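Call:
arm_command --motion "-.03 .1 -.01 0 0 0 .5;-.055 .19 0 0 0 0 .5;-.055 .19 0 0 0 0 .5;-.055 .19 0 0 0 0 .5;-.055 .19 0 0 0 0 .5;-.055 .19 0 0 0 0 .5;-.055 .19 0 0 0 0 .5;-.055 .19 0 0 0 0 .5;-.055 .19 0 0 0 0 .5;-.055 .19 0 0 0 0 .5"

```text
time_s: 10.0
eef_pos: [0.4747, 0.0208, 0.174]
eef_rot: [-0.0, 1.0, 0.006, -0.001]
wrist_force: [1.1, -0.6, 0.5]
opening: 0.497
```

```bash
python3 go.py .4518 -.064 .12
```

```text
10.0 pos [0.4747 0.0208 0.174 ] shift [-0.119  0.423  0.27 ] turn [-0.0009  0.0019  0.0121] rows 2.6 F [ 1.1 -0.6  0.5] op 0.5 q [-0.21  0.02  1.91  0.    1.22  1.35]
```

Call:
arm_command --motion "-.05 .16 .05 0 0 .003 .5;-.03 .1 .08 0 0 .003 .5;-.015 .06 .08 0 0 .003 .5;-.01 .03 .03 0 0 0 .5;0 .01 .01 0 0 0 .5"

```text
time_s: 10.42
eef_pos: [0.4504, -0.061, 0.1235]
eef_rot: [0.001, 1.0, -0.003, 0.0]
wrist_force: [1.0, 0.2, -0.3]
opening: 0.499
```

```bash
python3 go.py .4518 -.064 .036
```

```text
10.42 pos [ 0.4504 -0.061   0.1235] shift [0.007 0.014 0.438] turn [ 0.0016 -0.0004 -0.0053] rows 2.2 F [ 1.   0.2 -0.3] op 0.5 q [-0.4   0.04  2.   -0.    1.1   1.18]
```

Call:
arm_command --motion ".004 .008 .06 0 0 0 .5;.002 .004 .09 0 0 0 .5;0 0 .09 0 0 0 .5;0 0 .08 0 0 0 .5;0 0 .05 0 0 0 .5;0 0 .03 0 0 0 .5;0 0 .015 0 0 0 .5;0 0 .005 0 0 0 .5"

```text
time_s: 11.08
eef_pos: [0.4557, -0.0603, 0.0392]
eef_rot: [0.001, 1.0, -0.0, 0.002]
wrist_force: [0.1, 0.8, -0.1]
opening: 0.502
```

```bash
python3 go.py .4518 -.064 .036
```

```text
11.08 pos [ 0.4557 -0.0603  0.0392] shift [-0.019  0.019  0.016] turn [ 0.0015 -0.0045 -0.0009] rows 0.2 F [ 0.1  0.8 -0.1] op 0.5 q [-0.39  0.21  2.03  0.    0.9   1.18]
```

Call:
arm_command --motion "-.012 .012 .01 0 -.003 0 .5;-.008 .008 .006 0 0 0 .5;0 0 0 0 0 0 .5"

```text
time_s: 11.33
eef_pos: [0.4526, -0.0645, 0.0371]
eef_rot: [0.001, 1.0, 0.0, 0.002]
wrist_force: [0.1, 0.3, 0.3]
opening: 0.5
```

```bash
python3 go.py .4518 -.064 .036
```

```text
11.33 pos [ 0.4526 -0.0645  0.0371] shift [-0.004 -0.002  0.005] turn [ 0.0023 -0.0031  0.0005] rows 0.0 F [0.1 0.3 0.3] op 0.5 q [-0.4   0.21  2.03 -0.    0.9   1.17]
```

Call:
arm_command --motion "0 0 0 0 0 0 0;0 0 0 0 0 0 0;0 0 0 0 0 0 0;0 0 0 0 0 0 0;0 0 0 0 0 0 0;0 0 0 0 0 0 0"

```text
time_s: 11.83
eef_pos: [0.4533, -0.0652, 0.0385]
eef_rot: [0.002, 1.0, -0.0, 0.003]
wrist_force: [0.3, 0.4, -2.6]
opening: 0.194
```

```bash
python3 go.py .4518 -.064 .036
```

```text
11.83 pos [ 0.4533 -0.0652  0.0385] shift [-0.008 -0.006  0.012] turn [ 0.0031 -0.0054 -0.0005] rows 0.1 F [ 0.3  0.4 -2.6] op 0.19 q [-0.4   0.2   2.03 -0.    0.9   1.17]
```

Call:
arm_command --motion "0 0 -.08 0 0 0 0;0 0 -.15 0 0 0 0;0 0 -.2 0 0 0 0;0 0 -.2 0 0 0 0;0 0 -.15 0 0 0 0;0 0 -.05 0 0 0 0"

```text
time_s: 12.33
eef_pos: [0.4477, -0.0628, 0.2062]
eef_rot: [-0.001, 1.0, -0.0, -0.004]
wrist_force: [1.3, 0.0, -1.7]
opening: 0.192
```

```bash
python3 go.py .672 .1535 .19;python3 snap.py b2 .4518 -.064
```

```text
12.33 pos [ 0.4477 -0.0628  0.2062] shift [ 1.121 -1.083  0.075] turn [-0.0022  0.0073 -0.0009] rows 7.8 F [ 1.3  0.  -1.7] op 0.19 q [-0.4  -0.07  1.92 -0.    1.3   1.17]
12.4333 [ 0.4476 -0.0628  0.2044] [-0.001  1.    -0.    -0.004] [ 0.8 -0.5 -2.1] 0.19353061684231077
```

View pics/b2.png

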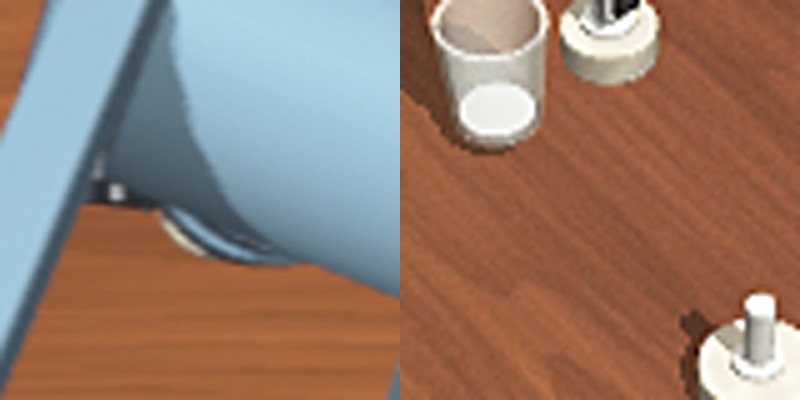

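Call:
arm_command --motion ".07 -.07 0 0 .003 0 0;.14 -.135 0 0 0 0 0;.14 -.135 0 0 0 0 0;.14 -.135 0 0 0 0 0;.14 -.135 0 0 0 0 0;.14 -.135 0 0 0 0 0;.14 -.135 0 0 0 0 0;.1 -.1 0 0 0 0 0;.05 -.05 0 0 0 0 0;.02 -.02 0 0 0 0 0"

```text
time_s: 13.27
eef_pos: [0.6629, 0.1562, 0.1772]
eef_rot: [-0.001, 1.0, -0.003, -0.016]
wrist_force: [-0.3, -0.2, -1.4]
opening: 0.196
```

```bash
python3 go.py .672 .1535 .09
```

```text
13.27 pos [0.6629 0.1562 0.1772] shift [0.06  0.014 0.434] turn [-0.0019  0.0315 -0.0067] rows 2.2 F [-0.3 -0.2 -1.4] op 0.2 q [0.06 0.48 1.33 0.   1.36 1.63]
```

Call:
arm_command --motion ".03 .005 .06 0 .015 -.003 0;.015 .003 .1 0 .008 0 0;.005 0 .1 0 0 0 0;0 0 .08 0 0 0 0;0 0 .05 0 0 0 0;0 0 0.02 0 0 0 0"

```text
time_s: 13.77
eef_pos: [0.6655, 0.154, 0.08]
eef_rot: [-0.0, 1.0, -0.001, -0.011]
wrist_force: [-0.3, -0.6, -1.7]
opening: 0.197
```

```bash
python3 go.py .672 .1535 .044
```

```text
13.77 pos [0.6655 0.154  0.08  ] shift [0.036 0.002 0.179] turn [-0.0004  0.0218 -0.002 ] rows 0.9 F [-0.3 -0.6 -1.7] op 0.2 q [0.05 0.58 1.39 0.   1.19 1.63]
```

Call:
arm_command --motion ".02 0 .03 0 .014 0 0;.015 0 .04 0 .01 0 0;.005 0 .03 0 .004 0 0;0 0 .02 0 0 0 0;0 0 .015 0 0 0 0"

```text
time_s: 14.18
eef_pos: [0.6712, 0.1521, 0.0487]
eef_rot: [0.0, 1.0, -0.002, 0.001]
wrist_force: [-0.5, 0.9, -0.5]
opening: 0.193
```

```bash
python3 go.py .672 .1535 .044;python3 snap.py b3 .672 .1535
```

```text
14.18 pos [0.6712 0.1521 0.0487] shift [ 0.004 -0.007  0.023] turn [ 0.0003 -0.0027 -0.0036] rows 0.1 F [-0.5  0.9 -0.5] op 0.19 q [ 0.05  0.62  1.41 -0.    1.11  1.63]
14.2833 [0.671  0.1521 0.0486] [ 0.     1.    -0.002  0.001] [-0.4 -0.5 -1.8] 0.19512871562826076
```

View pics/b3.png

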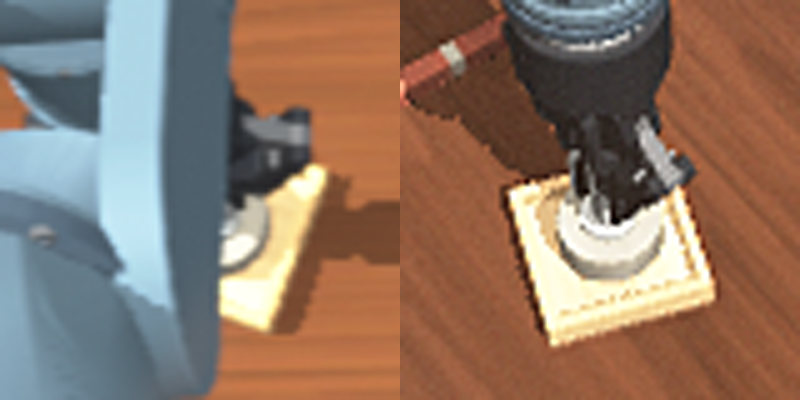

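Call:
arm_command --motion ".003 -.005 .008 0 -.002 0 0;0 0 .008 0 0 0 0;0 0 .006 0 0 0 0"

```text
time_s: 14.53
eef_pos: [0.673, 0.1535, 0.0458]
eef_rot: [0.0, 1.0, -0.002, 0.001]
wrist_force: [-1.1, -0.6, -1.0]
opening: 0.189
```

```bash
python3 go.py .672 .1535 .044
```

```text
14.53 pos [0.673  0.1535 0.0458] shift [-0.005 -0.     0.009] turn [ 0.0001 -0.0028 -0.0034] rows 0.1 F [-1.1 -0.6 -1. ] op 0.19 q [ 0.05  0.62  1.41 -0.    1.11  1.63]
```

Call:
arm_command --motion "-.002 0 .006 0 -.002 0 0;0 0 .006 0 0 0 0;0 0 .004 0 0 0 0"

```text
time_s: 14.78
eef_pos: [0.6733, 0.1536, 0.0438]
eef_rot: [0.0, 1.0, -0.002, 0.001]
wrist_force: [-3.3, -0.1, 6.6]
opening: 0.191
```

```bash
python3 go.py .672 .1535 .044
```

```text
14.78 pos [0.6733 0.1536 0.0438] shift [-0.007  0.001 -0.001] turn [ 0.0001 -0.002  -0.0031] rows 0.0 F [-3.3 -0.1  6.6] op 0.19 q [ 0.05  0.63  1.4  -0.    1.11  1.63]
```

Call:
arm_command --motion "0 0 0 0 0 0 .5;0 0 0 0 0 0 .5;0 0 0 0 0 0 .5;0 0 0 0 0 0 .5;0 0 0 0 0 0 .5;0 0 -.05 0 0 0 .5;0 0 -.1 0 0 0 .5;0 0 -.2 0 0 0 .5;0 0 -.2 0 0 0 .5;0 0 -.1 0 0 0 .5"

```text
time_s: 15.62
eef_pos: [0.6686, 0.1532, 0.1727]
eef_rot: [0.0, 1.0, -0.002, -0.006]
wrist_force: [1.2, 0.0, 0.8]
opening: 0.498
```

```bash
python3 go.py .4466 .0743 .17
```

```text
15.62 pos [0.6686 0.1532 0.1727] shift [-1.108  0.398  0.027] turn [ 0.0008  0.011  -0.0034] rows 5.9 F [1.2 0.  0.8] op 0.5 q [ 0.05  0.48  1.34 -0.    1.33  1.63]
```

Call:
arm_command --motion "-.09 .03 0 0 .003 0 .5;-.18 .065 0 0 0 0 .5;-.18 .065 0 0 0 0 .5;-.18 .065 0 0 0 0 .5;-.18 .065 0 0 0 0 .5;-.13 .05 0 0 0 0 .5;-.07 .03 0 0 0 0 .5;-.03 .01 0 0 0 0 .5;-.01 0 0 0 0 0 .5"

```text
time_s: 16.37
eef_pos: [0.4567, 0.076, 0.1876]
eef_rot: [0.0, 1.0, -0.001, 0.01]
wrist_force: [0.6, 0.5, 0.4]
opening: 0.499
```

```bash
python3 go.py .4466 .0743 .12;python3 snap.py b4 .672 .1535
```

```text
16.37 pos [0.4567 0.076  0.1876] shift [-0.058  0.008  0.337] turn [ 0.0005 -0.0195 -0.0025] rows 1.7 F [0.6 0.5 0.4] op 0.5 q [-0.09 -0.04  1.94  0.    1.23  1.48]
16.4667 [0.458  0.0763 0.1876] [ 0.     1.    -0.001  0.01 ] [ 0.8  0.1 -0.9] 0.5054726861251112
```

View pics/b4.png

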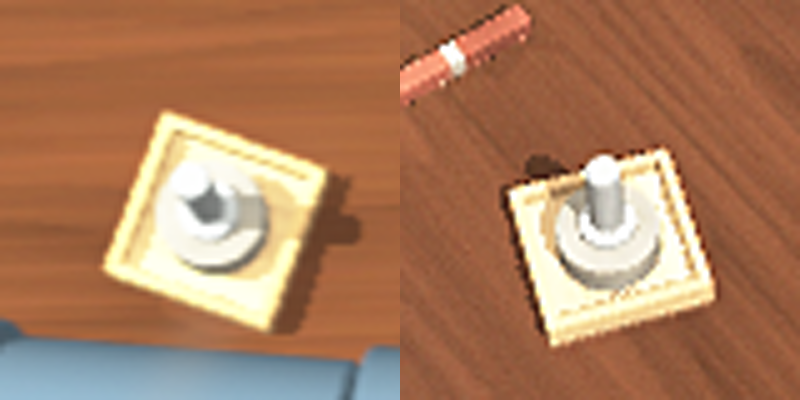

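Wheel 56 lies flat and centred in its tray. Now wheel 72.

Call:
arm_command --motion "-.03 .005 .05 0 -.01 0 .5;-.025 .003 .1 0 -.006 0 .5;-.015 0 .1 0 -.003 0 .5;-.005 0 .05 0 0 0 .5;0 0 .02 0 0 0 .5"

```text
time_s: 16.88
eef_pos: [0.4486, 0.0754, 0.1215]
eef_rot: [0.0, 1.0, -0.0, 0.003]
wrist_force: [-0.2, -0.0, -0.1]
opening: 0.502
```

```bash
python3 go.py .4466 .0743 .036
```

```text
16.88 pos [0.4486 0.0754 0.1215] shift [-0.012  0.005  0.428] turn [ 0.0005 -0.005  -0.0005] rows 2.1 F [-0.2 -0.  -0.1] op 0.5 q [-0.1   0.04  2.   -0.    1.09  1.48]
```

Call:
arm_command --motion "-.01 .003 .06 0 -.003 0 .5;-.006 0 .09 0 -.001 0 .5;-.005 0 .09 0 0 0 .5;-.003 0 .08 0 0 0 .5;0 0 .05 0 0 0 .5;0 0 .03 0 0 0 .5;0 0 .015 0 0 0 .5;0 0 .005 0 0 0 .5"

```text
time_s: 17.55
eef_pos: [0.4473, 0.0761, 0.0303]
eef_rot: [-0.0, 1.0, 0.001, -0.002]
wrist_force: [0.5, 0.4, 0.5]
opening: 0.497
```

```bash
python3 go.py .4466 .0743 .036
```

```text
17.55 pos [0.4473 0.0761 0.0303] shift [-0.004  0.009 -0.028] turn [-0.0001  0.0032  0.0019] rows 0.1 F [0.5 0.4 0.5] op 0.5 q [-0.09  0.22  2.04 -0.    0.89  1.47]
```

Call:
arm_command --motion "-.003 .005 -.018 0 .002 0 .5;0 .003 -.012 0 0 0 .5;0 0 0 0 0 0 .5"

```text
time_s: 17.8
eef_pos: [0.4478, 0.0744, 0.0376]
eef_rot: [-0.0, 1.0, 0.001, -0.0]
wrist_force: [-0.1, 0.1, -0.2]
opening: 0.501
```

```bash
python3 go.py .4466 .0743 .036
```

```text
17.8 pos [0.4478 0.0744 0.0376] shift [-0.006  0.001  0.008] turn [-0.      0.0001  0.0024] rows 0.1 F [-0.1  0.1 -0.2] op 0.5 q [-0.1   0.2   2.04  0.    0.9   1.47]
```

Call:
arm_command --motion "0 0 0 0 0 0 0;0 0 0 0 0 0 0;0 0 0 0 0 0 0;0 0 0 0 0 0 0;0 0 0 0 0 0 0;0 0 0 0 0 0 0"

```text
time_s: 18.3
eef_pos: [0.4486, 0.0743, 0.0393]
eef_rot: [0.0, 1.0, 0.001, 0.002]
wrist_force: [0.4, -0.0, -3.3]
opening: 0.189
```

```bash
python3 go.py .4466 .0743 .036
```

```text
18.3 pos [0.4486 0.0743 0.0393] shift [-0.01  -0.     0.016] turn [ 0.0003 -0.0029  0.0023] rows 0.1 F [ 0.4 -0.  -3.3] op 0.19 q [-0.1   0.2   2.04 -0.    0.9   1.47]
```

Call:
arm_command --motion "0 0 -.08 0 0 0 0;0 0 -.15 0 0 0 0;0 0 -.2 0 0 0 0;0 0 -.2 0 0 0 0;0 0 -.15 0 0 0 0;0 0 -.08 0 0 0 0"

```text
time_s: 18.8
eef_pos: [0.4412, 0.0748, 0.2106]
eef_rot: [-0.001, 1.0, 0.001, -0.008]
wrist_force: [1.0, 0.2, -2.2]
opening: 0.194
```

```bash
python3 go.py .5373 -.345 .2
```

```text
18.8 pos [0.4412 0.0748 0.2106] shift [0.477 2.1   0.042] turn [-0.0015  0.0162  0.0019] rows 10.8 F [ 1.   0.2 -2.2] op 0.19 q [-0.1  -0.08  1.92 -0.    1.32  1.47]
```

Call:
arm_command --motion ".03 .09 0 0 .005 0 0;.045 .18 0 0 .004 0 0;.042 .185 0 0 0 0 0;.042 .185 0 0 0 0 0;.042 .185 0 0 0 0 0;.042 .185 0 0 0 0 0;.042 .185 0 0 0 0 0;.042 .185 0 0 0 0 0;.042 .185 0 0 0 0 0;.042 .185 0 0 0 0 0"

```text
time_s: 19.63
eef_pos: [0.5283, -0.2816, 0.2137]
eef_rot: [-0.003, 1.0, 0.007, 0.001]
wrist_force: [0.6, 0.4, -1.3]
opening: 0.194
```

```bash
python3 go.py .5373 -.345 .18
```

```text
19.63 pos [ 0.5283 -0.2816  0.2137] shift [0.04  0.318 0.167] turn [-0.0053 -0.0013  0.0141] rows 1.8 F [ 0.6  0.4 -1.3] op 0.19 q [-0.69  0.25  1.56  0.01  1.33  0.86]
```

Call:
arm_command --motion ".02 .13 .04 0 0 .004 0;.01 .08 .07 0 0 .003 0;.005 .04 .09 0 0 .002 0;0 .015 .1 0 0 0 0;0 0 .1 0 0 0 0;0 0 .07 0 0 0 0;0 0 .04 0 0 0 0;0 0 .015 0 0 0 0"

```text
time_s: 20.3
eef_pos: [0.5338, -0.3481, 0.0992]
eef_rot: [-0.003, 1.0, -0.003, -0.001]
wrist_force: [-0.4, 0.1, -1.7]
opening: 0.194
```

```bash
python3 go.py .5373 -.345 .0445
```

```text
20.3 pos [ 0.5338 -0.3481  0.0992] shift [ 0.018 -0.014  0.274] turn [-0.005   0.0016 -0.0062] rows 1.4 F [-0.4  0.1 -1.7] op 0.19 q [-0.77  0.46  1.54  0.    1.15  0.81]
```

Call:
arm_command --motion ".01 -.008 .05 -.003 .001 -.003 0;.006 -.005 .06 -.001 0 -.002 0;0 0 .05 0 0 0 0;0 0 .04 0 0 0 0;0 0 .02 0 0 0 0;0 0 0.01 0 0 0 0"

```text
time_s: 20.8
eef_pos: [0.5384, -0.3446, 0.0499]
eef_rot: [0.0, 1.0, 0.0, 0.0]
wrist_force: [0.2, 0.6, -2.4]
opening: 0.19
```

```bash
python3 go.py .5373 -.345 .0445;python3 snap.py c3 .5373 -.345
```

```text
20.8 pos [ 0.5384 -0.3446  0.0499] shift [-0.005  0.002  0.027] turn [ 0.0003 -0.0006  0.0008] rows 0.1 F [ 0.2  0.6 -2.4] op 0.19 q [-0.75  0.52  1.55  0.    1.06  0.82]
20.9 [ 0.5383 -0.3446  0.0503] [0. 1. 0. 0.] [-0.4 -0.2 -3. ] 0.18981803925238824
```

View pics/c3.png

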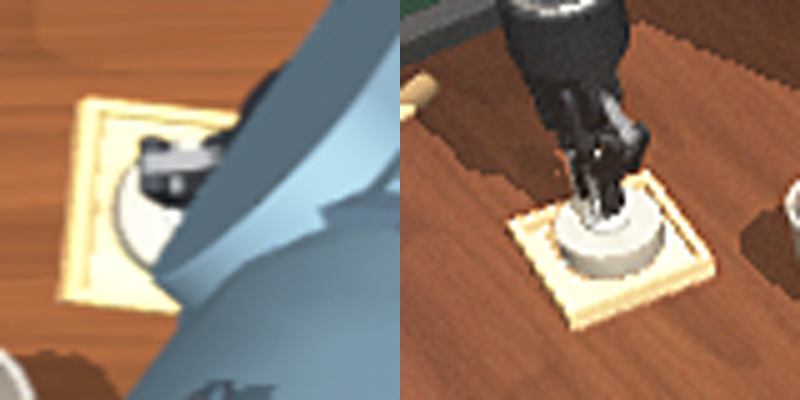

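Call:
arm_command --motion "-.003 .001 .01 0 0 0 0;0 0 .009 0 0 0 0;0 0 .006 0 0 0 0;0 0 .004 0 0 0 0"

```text
time_s: 21.23
eef_pos: [0.5389, -0.3462, 0.0463]
eef_rot: [0.002, 1.0, 0.0, 0.002]
wrist_force: [-0.2, -0.1, -3.0]
opening: 0.195
```

```bash
python3 go.py .5373 -.345 .0445
```

```text
21.23 pos [ 0.5389 -0.3462  0.0463] shift [-0.008 -0.006  0.009] turn [ 0.0029 -0.0034  0.0005] rows 0.1 F [-0.2 -0.1 -3. ] op 0.2 q [-0.76  0.53  1.55  0.    1.05  0.81]
```

Call:
arm_command --motion "-.003 -.002 .006 .001 -.001 0 0;0 0 .006 0 0 0 0;0 0 .004 0 0 0 0"

```text
time_s: 21.48
eef_pos: [0.5385, -0.3461, 0.0453]
eef_rot: [0.001, 1.0, 0.0, 0.001]
wrist_force: [-2.4, 1.6, 2.6]
opening: 0.196
```

```bash
python3 go.py .5373 -.345 .0445
```

```text
21.48 pos [ 0.5385 -0.3461  0.0453] shift [-0.006 -0.006  0.004] turn [ 0.0023 -0.0026  0.0006] rows 0.0 F [-2.4  1.6  2.6] op 0.2 q [-0.76  0.53  1.55  0.    1.05  0.81]
```

Call:
arm_command --motion "0 0 .003 0 0 0 0;0 0 0 0 0 0 .5;0 0 0 0 0 0 .5;0 0 0 0 0 0 .5;0 0 0 0 0 0 .5;0 0 -.05 0 0 0 .5;0 0 -.1 0 0 0 .5;0 0 -.2 0 0 0 .5;0 0 -.2 0 0 0 .5;0 0 -.1 0 0 0 .5"

```text
time_s: 22.32
eef_pos: [0.5357, -0.3439, 0.1755]
eef_rot: [-0.002, 1.0, 0.0, -0.002]
wrist_force: [0.8, 0.0, 1.1]
opening: 0.5
```

```bash
python3 go.py .3925 .3293 .19
```

```text
22.32 pos [ 0.5357 -0.3439  0.1755] shift [-0.716 -3.366 -0.055] turn [-0.004   0.004   0.0001] rows 17.2 F [0.8 0.  1.1] op 0.5 q [-0.76  0.37  1.49  0.    1.29  0.81]
```

Call:
arm_command --motion "-.02 -.09 -.02 0 0 0 .5;-.038 -.18 0 0 0 0 .5;-.038 -.18 0 0 0 0 .5;-.038 -.18 0 0 0 0 .5;-.038 -.18 0 0 0 0 .5;-.038 -.18 0 0 0 0 .5;-.038 -.18 0 0 0 0 .5;-.038 -.18 0 0 0 0 .5;-.038 -.18 0 0 0 0 .5;-.038 -.18 0 0 0 0 .5"

```text
time_s: 23.15
eef_pos: [0.468, -0.0013, 0.1952]
eef_rot: [0.008, 1.0, -0.006, 0.012]
wrist_force: [0.9, -0.2, 0.6]
opening: 0.496
```

```bash
python3 go.py .3925 .3293 .19
```

```text
23.15 pos [ 0.468  -0.0013  0.1952] shift [-0.398 -1.649 -0.011] turn [ 0.016  -0.0228 -0.0116] rows 8.5 F [ 0.9 -0.2  0.6] op 0.5 q [-0.25 -0.04  1.92 -0.01  1.24  1.34]
```

Call:
arm_command --motion "-.045 -.18 0 .004 -.006 -.004 .5;-.045 -.18 0 .004 -.006 -.004 .5;-.045 -.18 0 .003 -.004 -.003 .5;-.045 -.18 0 0 0 0 .5;-.045 -.18 0 0 0 0 .5;-.045 -.18 0 0 0 0 .5;-.045 -.18 0 0 0 0 .5;-.035 -.14 0 0 0 0 .5;-.02 -.08 0 0 0 0 .5;-.01 -.03 0 0 0 0 .5"

```text
time_s: 23.98
eef_pos: [0.387, 0.3211, 0.2026]
eef_rot: [-0.0, 1.0, 0.002, 0.012]
wrist_force: [0.2, -0.4, 0.6]
opening: 0.499
```

```bash
python3 go.py .3925 .3293 .12; python3 snap.py c4 .5373 -.345
```

```text
23.98 pos [0.387  0.3211 0.2026] shift [ 0.018 -0.041  0.414] turn [-0.0004 -0.0227  0.0044] rows 2.1 F [ 0.2 -0.4  0.6] op 0.5 q [ 0.46  0.03  1.83 -0.01  1.26  2.03]
24.0833 [0.3875 0.3196 0.2024] [0.    1.    0.002 0.012] [-0.3 -0.3  0. ] 0.4970499445946456
```

View pics/c4.png

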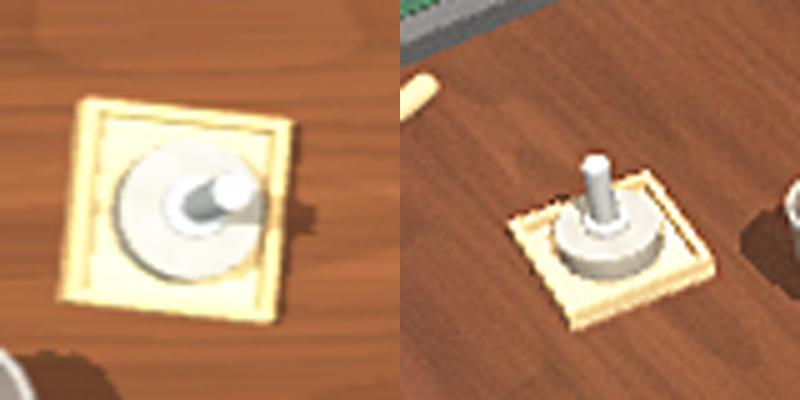

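Call:
arm_command --motion ".012 -.025 .05 0 -.012 .002 .5;.01 -.015 .1 0 -.008 .001 .5;.005 -.008 .1 0 -.003 0 .5;0 0 .08 0 0 0 .5;0 0 .04 0 0 0 .5;0 0 .02 0 0 0 .5"

```text
time_s: 24.58
eef_pos: [0.3994, 0.3233, 0.1259]
eef_rot: [0.0, 1.0, -0.002, 0.003]
wrist_force: [0.3, 0.2, 0.7]
opening: 0.503
```

```bash
python3 go.py .3925 .3293 .037
```

```text
24.58 pos [0.3994 0.3233 0.1259] shift [-0.037 -0.03   0.444] turn [ 0.0001 -0.006  -0.0047] rows 2.2 F [0.3 0.2 0.7] op 0.5 q [ 0.45  0.17  1.85 -0.    1.12  2.03]
```

Call:
arm_command --motion "-.022 -.018 .05 0 -.003 -.002 .5;-.015 -.012 .07 0 -.001 0 .5;-.006 -.005 .07 0 0 0 .5;0 0 .06 0 0 0 .5;0 0 .02 0 0 0 .5"

```text
time_s: 25.0
eef_pos: [0.3934, 0.3289, 0.0717]
eef_rot: [-0.001, 1.0, -0.004, 0.003]
wrist_force: [0.1, 0.2, -0.4]
opening: 0.502
```

```bash
python3 go.py .3925 .3293 .037
```

```text
25.0 pos [0.3934 0.3289 0.0717] shift [-0.006 -0.002  0.174] turn [-0.0017 -0.006  -0.0071] rows 0.9 F [ 0.1  0.2 -0.4] op 0.5 q [ 0.47  0.25  1.89 -0.    1.    2.04]
```

Call:
arm_command --motion "-.004 -.001 .04 -.001 -.002 -.002 .5;-.003 -.001 .05 0 -.001 -.001 .5;-.002 0 .04 0 0 0 .5;0 0 .02 0 0 0 .5;0 0 .01 0 0 0 .5;0 0 .004 0 0 0 .5"

```text
time_s: 25.5
eef_pos: [0.3925, 0.3295, 0.037]
eef_rot: [-0.001, 1.0, -0.002, 0.002]
wrist_force: [-0.1, -0.1, -0.1]
opening: 0.5
```

```bash
python3 go.py .3925 .3293 .037
```

```text
25.5 pos [0.3925 0.3295 0.037 ] shift [ 0.     0.001 -0.   ] turn [-0.0013 -0.0042 -0.0041] rows 0.0 F [-0.1 -0.1 -0.1] op 0.5 q [ 0.47  0.31  1.9  -0.    0.93  2.04]
```

Call:
arm_command --motion "0 0 0 -.001 -.002 -.002 0;0 0 0 0 -.001 0 0;0 0 0 0 0 0 0;0 0 0 0 0 0 0;0 0 0 0 0 0 0;0 0 0 0 0 0 0"

```text
time_s: 26.0
eef_pos: [0.3924, 0.3295, 0.0371]
eef_rot: [-0.0, 1.0, -0.001, 0.0]
wrist_force: [0.5, -0.3, -2.9]
opening: 0.192
```

```bash
python3 go.py .3925 .3293 .037
```

```text
26.0 pos [0.3924 0.3295 0.0371] shift [0.    0.001 0.001] turn [-0.0001 -0.0009 -0.0019] rows 0.0 F [ 0.5 -0.3 -2.9] op 0.19 q [ 0.47  0.31  1.89 -0.    0.93  2.04]
```

Call:
arm_command --motion "0 0 -.08 0 0 0 0;0 0 -.15 0 0 0 0;0 0 -.2 0 0 0 0;0 0 -.2 0 0 0 0;0 0 -.15 0 0 0 0;0 0 -.08 0 0 0 0"

```text
time_s: 26.5
eef_pos: [0.3867, 0.3266, 0.2087]
eef_rot: [0.004, 1.0, -0.001, -0.008]
wrist_force: [1.2, 0.4, -2.8]
opening: 0.191
```

```bash
python3 go.py .6813 -.1573 .2
```

```text
26.5 pos [0.3867 0.3266 0.2087] shift [1.479 2.416 0.04 ] turn [ 0.0074  0.0145 -0.0022] rows 14.2 F [ 1.2  0.4 -2.8] op 0.19 q [ 0.47  0.06  1.79 -0.    1.31  2.04]
```

Call:
arm_command --motion ".05 .08 0 .003 .005 0 0;.1 .165 0 .001 .003 0 0;.1 .165 0 0 0 0 0;.1 .165 0 0 0 0 0;.1 .165 0 0 0 0 0;.1 .165 0 0 0 0 0;.1 .165 0 0 0 0 0;.1 .165 0 0 0 0 0;.1 .165 0 0 0 0 0;.1 .165 0 0 0 0 0"

```text
time_s: 27.33
eef_pos: [0.5823, 0.0096, 0.2159]
eef_rot: [-0.003, 1.0, 0.006, 0.003]
wrist_force: [1.3, 1.8, -2.7]
opening: 0.19
```

```bash
python3 go.py .6813 -.1573 .2
```

```text
27.33 pos [0.5823 0.0096 0.2159] shift [0.484 0.841 0.077] turn [-0.0059 -0.0048  0.0117] rows 4.9 F [ 1.3  1.8 -2.7] op 0.19 q [-0.19  0.21  1.61  0.01  1.32  1.37]
```

Call:
arm_command --motion ".1 .165 .02 0 0 .004 0;.1 .165 .02 0 0 .004 0;.1 .165 .02 0 0 .002 0;.07 .12 .04 0 0 0 0;.04 .07 .06 0 0 0 0;.02 .03 .08 0 0 0 0;.01 .01 .08 0 0 0 0;0 0 .06 0 0 0 0;0 0 .03 0 0 0 0;0 0 .01 0 0 0 0"

```text
time_s: 28.17
eef_pos: [0.6756, -0.1537, 0.1234]
eef_rot: [-0.003, 1.0, -0.005, 0.002]
wrist_force: [-0.4, 0.5, -2.9]
opening: 0.196
```

```bash
python3 go.py .6813 -.1573 .043
```

```text
28.17 pos [ 0.6756 -0.1537  0.1234] shift [0.028 0.02  0.402] turn [-0.0049 -0.003  -0.0098] rows 2.0 F [-0.4  0.5 -2.9] op 0.2 q [-0.4   0.53  1.37  0.01  1.24  1.18]
```

Call:
arm_command --motion ".014 .01 .05 -.002 -.001 -.004 0;.009 .006 .08 -.001 -.001 -.002 0;.004 .004 .08 0 0 0 0;0 0 .07 0 0 0 0;0 0 .05 0 0 0 0;0 0 .02 0 0 0 0;0 0 .01 0 0 0 0"

```text
time_s: 28.75
eef_pos: [0.6826, -0.1548, 0.0469]
eef_rot: [-0.0, 1.0, 0.001, 0.002]
wrist_force: [0.4, -0.4, -2.6]
opening: 0.19
```

```bash
python3 go.py .6813 -.1573 .043; python3 snap.py d3 .6813 -.1573
```

```text
28.75 pos [ 0.6826 -0.1548  0.0469] shift [-0.007  0.012  0.019] turn [-0.0009 -0.0032  0.0011] rows 0.1 F [ 0.4 -0.4 -2.6] op 0.19 q [-0.39  0.64  1.38  0.    1.12  1.18]
28.85 [ 0.6826 -0.1549  0.0474] [-0.     1.     0.001  0.002] [ 0.3  0.5 -2.4] 0.19227488244121113
```

View pics/d3.png

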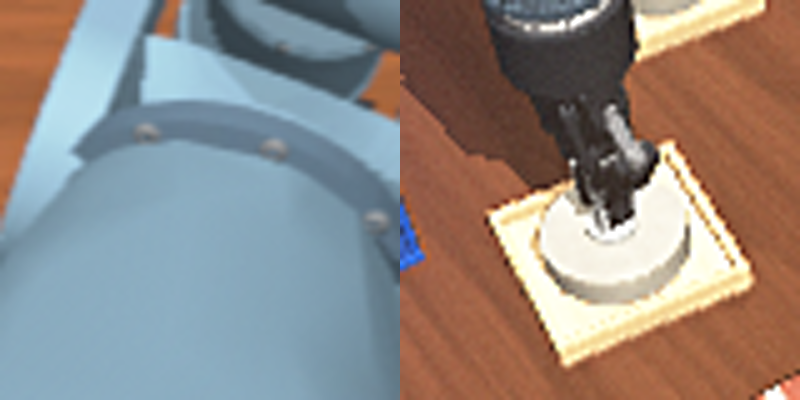

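Call:
arm_command --motion "-.003 .008 .008 0 -.002 0 0;0 .004 .007 0 0 0 0;0 0 .005 0 0 0 0;0 0 .004 0 0 0 0"

```text
time_s: 29.18
eef_pos: [0.6842, -0.1585, 0.0457]
eef_rot: [0.001, 1.0, 0.001, 0.003]
wrist_force: [0.6, -0.4, -3.5]
opening: 0.195
```

```bash
python3 go.py .6813 -.1573 .043
```

```text
29.18 pos [ 0.6842 -0.1585  0.0457] shift [-0.015 -0.006  0.013] turn [ 0.0014 -0.006   0.0011] rows 0.1 F [ 0.6 -0.4 -3.5] op 0.19 q [-0.4   0.64  1.37  0.    1.12  1.17]
```

Call:
arm_command --motion "-.007 -.003 .007 .001 -.004 0 0;-.002 0 .006 0 -.001 0 0;0 0 .005 0 0 0 0;0 0 .004 0 0 0 0"

```text
time_s: 29.52
eef_pos: [0.6832, -0.1585, 0.0431]
eef_rot: [0.001, 1.0, 0.0, 0.001]
wrist_force: [-3.2, 0.9, 5.8]
opening: 0.197
```

```bash
python3 go.py .6813 -.1573 .043
```

```text
29.52 pos [ 0.6832 -0.1585  0.0431] shift [-0.009 -0.006  0.001] turn [ 0.0013 -0.0027  0.0009] rows 0.1 F [-3.2  0.9  5.8] op 0.2 q [-0.4   0.65  1.37 -0.    1.12  1.17]
```

Call:
arm_command --motion "0 0 0 0 0 0 .5;0 0 0 0 0 0 .5;0 0 0 0 0 0 .5;0 0 0 0 0 0 .5;0 0 0 0 0 0 .5;0 0 -.05 0 0 0 .5;0 0 -.1 0 0 0 .5;0 0 -.2 0 0 0 .5;0 0 -.2 0 0 0 .5;0 0 -.15 0 0 0 .5"

```text
time_s: 30.35
eef_pos: [0.6784, -0.1565, 0.181]
eef_rot: [-0.002, 1.0, 0.0, -0.005]
wrist_force: [1.0, -0.8, 0.7]
opening: 0.499
```

Call:
arm_command --motion "-.08 0 -.05 0 0 0 .5;-.15 0 0 0 0 0 .5;-.15 0 0 0 0 0 .5;-.15 0 0 0 0 0 .5;-.15 0 0 0 0 0 .5;-.15 0 0 0 0 0 .5;-.1 0 0 0 0 0 .5;-.04 0 0 0 0 0 .5;0 0 0 0 0 0 .5;0 0 0 0 0 0 .5"

```text
time_s: 31.18
eef_pos: [0.4847, -0.1592, 0.2122]
eef_rot: [0.005, 1.0, 0.001, 0.01]
wrist_force: [0.6, -0.5, -0.5]
opening: 0.499
```

```bash
python3 snap.py d4 .6813 -.1573; python3 - <<'E'
from fit import *
cs={n:load(n+"d4.npz") for n in ["top","scene"]}
for n in cs: cv2.imwrite(f"pics/{n}_end.png",cv2.cvtColor(cs[n]["img"],cv2.COLOR_RGB2BGR))
E
```

```text
31.2833 [ 0.4853 -0.1592  0.212 ] [0.005 1.    0.001 0.01 ] [ 0.7 -0.3  0.1] 0.4977852593101753
```

View pics/top_end.png

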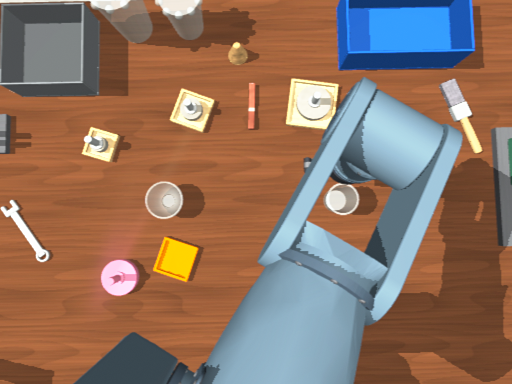

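View pics/scene_end.png

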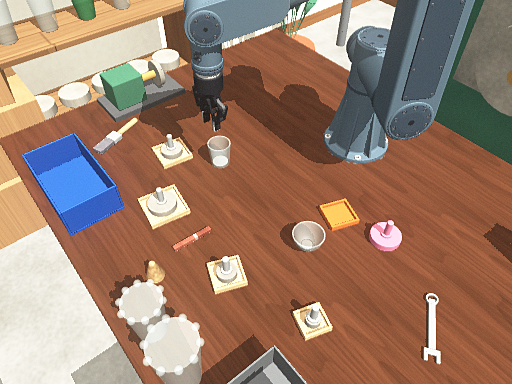

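View pics/d4.png

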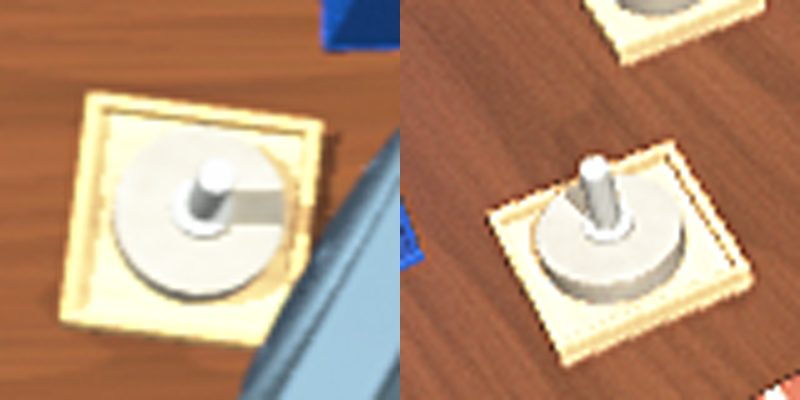

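```bash
python3 -c "
from bench import *
print(hand_in())"
```

```text
the job is handed in; nothing more can be done
None
```

All four wheels are in their matching trays, placed in order from the 40 mm to the 88 mm wheel, and the job is handed in. I finished about 31 s into the 102 s limit.

- **Setting down:** each wheel was lowered until the wrist force showed light contact, about 6 to 10 N, and only then released.
- **Wheels in trays:** the last pictures show every wheel flat inside its tray, shank up, with a gap to the walls. The last view of the 88 mm wheel's tray from above was partly hidden by the arm, but the scene camera shows it lying flat.
- **Bystanders and look-alikes:** by eye, the tumbler, bowl, orange tray and pink wheel sit at the same pixels as at the start.
- **Robot:** the gripper was clear of everything at hand-in.
- **Disagreements:** the two cameras differed by up to about 3.5 mm in x for the trays and up to about 2.7 mm in x for the wheels. I used averages, which is well inside the 10 mm clearance on each side. The scene-only fit of the 40 mm wheel was about 8 mm off because it sat behind the tumbler, so I set that result aside.

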